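Press the splined key home in the carving vise's lock

ROBOT

A 6-joint arm with a two-finger parallel gripper is mounted at the origin on the work surface. World frame = base frame: x ahead of the robot, y to its left, z up, the work surface at z = 0. Lengths are in m, angles in rad, forces in N, time in s.
With the tool pointing down it reaches from about 0.375 to 0.9 m from the base axis. Payload 3.1 kg.
Tool frame: the origin (TCP) lies midway between the tips of the shut fingers; the grasp point (between the pads) lies robot.tcp_to_grasp behind it (robot.tcp_to_grasp is the distance from the TCP to the grasp point, in m); z points along the fingers, y is the direction in which the jaws open and shut (so a half turn about z gives the same grasp; the last joint's range is limited). The gripper opens to 87 mm and grips with 3 to 60 N. Pads are 19 mm wide; open, the fingers measure 117 mm over their backs; the gripper's body (75 mm by 190 mm) begins 51 mm behind the grasp point.
Start: joints at [1.171, 0.527, 1.433, -0, 1.181, -0.178], TCP at [0.137, 0.61, 0.184] pointing down, gripper open.
Joint ranges: [-3.08, 3.08], [-0.75, 2.2], [0.22, 2.44], [-1.43, 4.57], [0, 2.65], [-2.85, 2.85]. Speed limits (rad/s): [2.79, 2.79, 3.14, 3.14, 3.14, 3.14].

INTERFACE

Orientations are given as a unit quaternion [x, y, z, w].
In Python, from rig import robot, cams, nets gives the robot as it stands. The module is installed in compiled form; this text tells all that it offers.
- The arm moves only by the tool play_rows, never from a script. Its argument "commands" is a list of rows, each an object of numbers: "x", "y", "z": the shift along the tool's x, y, z in mm; "spin": the turn about the tool's z in rad. In form: [{"x": .., "y": .., "z": .., "spin": ..}, ...]. A call has 1 to 8 rows; each row shifts and turns the pose as measured when the row begins, along the tool's axes as they then stand; what a row does not reach is not made up. A row lasts 1/10 s, in which the tool goes at most 50 mm and 8.59 degrees, less where a joint would pass 70% of its speed; a pose out of reach is approached as far as the arm can. A call is refused whole if a number of a shift passes 50 or a number of a turn 0.15, either way. A call with a gripper value outside its range is refused whole. "grip" is the opening, from 0 (shut) to 1 (fully open), set as the call begins (left out, the last holds). The fingers move at their own pace and stop on an object; "newtons" is the grip in N (left out, the last holds). Time passes only in rows, so rows that do not move let the fingers close. It gives the time, the measured TCP pose, the force and the opening at its end, in the units of the state.
- robot.get_obs(): the state, without advancing time (a new reading comes with each control period).
- cams.camera(name): name is "scene" or "top" or "wrist"; returns a dict with "img" (420x560x3 uint8, red, green, blue), "fx", "fy", "cx", "cy" (pixels), "world_to_cam" (4x4, takes a point from world to camera coordinates); the wrist camera has in their place "mount" (4x4, takes a point from camera to tool coordinates, whose origin is the TCP and whose axes are the flange's). Camera axes: x right, y up, looking along -z (the intrinsics and any distortion apply to the point x, -y, -z); pixel columns grow to the right and rows downward; lengths in m; the calibration is good to about 2 mm. A picture is of the moment at which its call begins: read the wrist's pose just before it. There is no depth.
- robot.hand_in(): hands the job in, once; it reports no verdict.
Trained networks look in a picture, given as the dict that the camera call returned (one of the last four; its "shot" number tells which), for a name from the list of things; names that differ only in an ending like _2 or _b are one class to them, and where a whole thing is asked for, a point or a joint stands for the part that bears it (a point fixed in the world has none). Each returns a list of dicts, best first, with "conf" (0 to 1); they miss things now and then, are a little off and sometimes report something else, mostly with a low value. They report only what shows in the picture. A call takes as long as a camera call. They do not tell look-alikes from the thing itself.
- nets.outline_of(picture, name): "region" (420x560 bool, what is visible of it) and "pixel" ([column, row] in pixels, amid what is visible of it).
The state is a dict: "time": time; "q": joint angles; "joint_velocities": joint speeds; "joint_torque": joint torques, N m; "position": TCP position; "tool_rot": TCP orientation; "ft_force": force on the tool from outside, world axes, zero at the start; "moment": the same for the moment, N m; "grip_width": finger opening in m.
Only numpy, scipy, OpenCV 4.12 (cv2) and the standard library are available. Lean on these libraries where they do the work, as an engineer would, in place of code of your own. Each camera call takes 0.05 s, during which the arm holds its last target.

TASK

Unlock the swivel of the carving vise and keep it unlocked: lift the T-handled key out of the wooden rack, turn it until its four splines line up with the plus-shaped slot in the square socket on the vise, and push it down against the spring until its flange sits on the socket. Finish while still holding the key and pressing it fully home, because the spring lifts it out if you let go. Leave the other tools and things on the bench and in the rack where they are.

Things in the scene. Friction and masses are not known exactly. Their poses are not given: they have to be found in the camera images.
- key_grip (a point): centre of the wooden cross-bar of the T-handled key (0.22 kg, 103 mm tall), the one thing to be handled. The bar is 84 mm along x, 18 mm thick along y, 26 mm high; z points up along the shank. Under it a 16 mm round shank, then a 46 mm round flange with its underside 58 mm below this point. It hangs upright by the flange in one of the rack's holes, with 3 mm of play
- key_tip (a point): lower end of the key, on its axis, 90 mm below the middle of the cross-bar; same axes. From here up to the flange's underside run four steel splines, 32 mm long, plus-shaped in section: 30 mm tip to tip along x and along y, each 8 mm thick, with rounded noses. One pair is parallel to the cross-bar, the other square to it
- socket_rim (a point): centre of the vise's lock socket, level with its top face, 110 mm above the bench: a fixed square steel collar, 54 mm wide, 44 mm high. In its top a plus-shaped slot, arms along x and y, square with the collar's sides, 33 mm end to end, 10.5 mm wide; its angle differs each time. Any of four quarter turns fits. Home, the flange lies on the top face and the middle of the cross-bar is 58 mm above
- plunger (a joint): travel (m) of the spring plunger in the socket: 0 at rest (its top 20 mm below the socket's top face), grows as the key pushes it down, 0.012 when the key is home, 32 mm deep. The spring pushes back with 4 N at rest, 10 N at home, so a key that is let go is lifted about 12 mm
- vise: the grey iron carving vise, fixed to the bench, origin under its round lock housing, on which the socket stands. Its jaws with a pale violin neck begin 70 mm from the origin along +x (away from the robot), reach to x = 200 mm and y = +-110 mm, and stay below 105 mm
- rack_top (a point): middle of the top face of the fixed rack, 70 mm above the bench: a dark wooden strip 75 x 290 mm, 16 mm thick, on two end legs, long side along y. Three through holes 36 mm across at y = -95, 0 and +95 mm hold the key and two other tools, in any order
- reamer_mid (a point): bystander, to be left where it is: a peg reamer: round wooden bulb handle 42 mm wide, hanging in the same rack; this point is on its axis, 70 mm above its tip (32 mm above the rack strip)
- punch_mid (a point): bystander, to be left where it is: a punch with a plain slim upright cylindrical wooden handle 22 mm wide, hanging in the same rack; this point is on its axis, 70 mm above its tip (32 mm above the rack strip)
- gouge_mid (a point): bystander, to be left where it is: a carving gouge lying on the bench, wooden handle and steel blade, 220 mm long, 24 mm high; this point is near the middle, 12 mm up, blade towards +x
- plane_mid (a point): bystander, to be left where it is: a small brass hand plane with dark wooden grips, 120 x 42 mm, 50 mm high; this point is in the middle of its brass body
- glue_mid (a point): bystander, to be left where it is: an upright white glue bottle with a cap, 60 mm across, 150 mm high; this point is half-way up
- mug_mid (a point): bystander, to be left where it is: a terracotta mug, 80 mm across, 90 mm high; this point is half-way up
Mind the look-alikes: they are no part of the job. Leave any green or yellow look-alike of the part that bears key_grip alone.

How it is judged:
By the outcome, as a careful person would: the job done as asked, in the order asked, and still so for the second after the job is handed in, while the arm keeps its last pose, push and grip.
It also fails if it takes over 45 s, if anything falls off the work surface, if the arm or the gripper's body presses on something with over 40 N, if the wrist force passes 120 N, or if a joint passes its speed limit or range.

## Working session

There is one attempt and no reset: what is moved stays moved. The work goes in short steps, Python scripts to look and compute and a tool call to move; the robot and the scene stay as the last step left them, time stands still between calls to the robot, and variables do not carry over. Pictures are saved under pics/ and viewed, and the job is handed in when it is done.

Besides the shell and the picture viewer there is one more tool, called after ">>>" by a JSON object that holds its "name" and its "arguments", one argument or row to a line. play_rows: Moves the arm, as the interface text tells. Its arguments: {"type":"object","properties":{"commands":{"type":"array"},"grip":{"type":"number"},"newtons":{"type":"number"}},"required":["commands"]}

```bash
mkdir -p pics; cat > h.py <<'E'
import numpy as np, cv2
from rig import robot,cams,nets
def save(c,n): cv2.imwrite(f'pics/{n}.png',c['img'][:,:,::-1])
E
python3 - <<'E'
from h import *
print(robot.tcp_to_grasp); print(robot.get_obs())
for n in ['scene','top','wrist']:
    c=cams.camera(n); save(c,n+'0'); print(n,{k:v for k,v in c.items() if k!='img'})
    import pickle; pickle.dump(c,open(f'{n}0.pkl','wb'))
    for k in ['key_grip','socket_rim','rack_top','vise']:
        try:
            for r in nets.outline_of(c,k)[:3]: print(k,r['conf'],r['pixel'],r['region'].sum())
        except Exception as e: print(k,e)
E
```

```text
0.0187
{'time': 0.0, 'q': array([ 1.17051850e+00,  5.28492827e-01,  1.43389561e+00, -1.72016795e-05,
        1.18139286e+00, -1.78520055e-01]), 'joint_velocities': array([-9.13775500e-04, -6.54261189e-05, -3.25718112e-05,  5.22890398e-04,
       -1.55424927e-03, -1.23109171e-03]), 'joint_torque': array([ 1.63296063e-04, -4.40041745e+01, -1.76589113e+01,  6.32616598e-02,
        5.81828132e-02, -1.38435521e-04]), 'position': array([0.13713187, 0.6089356 , 0.18305748]), 'tool_rot': array([ 1.10648511e-01,  9.93858999e-01, -1.05108634e-03, -3.04671248e-04]), 'ft_force': array([0.84931554, 0.02550956, 0.40994019]), 'moment': array([-0.02825887, -0.01582452, -0.00327708]), 'grip_width': 0.08718482519488059}
scene {'fx': 537.0735187742094, 'fy': 537.0735187742094, 'cx': 282.48572489622296, 'cy': 211.72662675958807, 'world_to_cam': array([[ 8.78252150e-01,  4.78195531e-01, -1.48159261e-03,
        -5.21500619e-01],
       [-4.09092907e-01,  7.52935670e-01,  5.15490901e-01,
         1.80829900e-01],
       [ 2.47620989e-01, -4.52124883e-01,  8.56893771e-01,
        -2.07401013e+00],
       [
[... 702 characters left out ...]
y_grip 0.73 [319.8, 263.2] 155
key_grip 0.69 [344.2, 202.5] 129
key_grip 0.49 [314.1, 193.5] 180
socket_rim 0.64 [216.8, 218.0] 211
socket_rim 0.45 [336.6, 233.3] 991
rack_top 0.7 [348.0, 234.5] 1136
vise 0.9 [223.6, 200.3] 2130
wrist {'fx': 330.76236945986665, 'fy': 330.76236945986665, 'cx': 281.0695923849895, 'cy': 208.40306751295296, 'mount': array([[-2.08864400e-04,  9.66676085e-01,  2.56002545e-01,
         6.95403986e-02],
       [ 9.99999788e-01,  3.59681793e-04, -5.42304887e-04,
        -4.46217371e-04],
       [-6.16312619e-04,  2.56002378e-01, -9.66675955e-01,
        -2.00508179e-01],
       [ 0.00000000e+00,  0.00000000e+00,  0.00000000e+00,
         1.00000000e+00]]), 'shot': 3}
```

```bash
python3 - <<'E'
import cv2
s=cv2.imread('pics/scene0.png')[120:340,150:420]
cv2.imwrite('pics/s_z.png',cv2.resize(s,None,fx=2.7,fy=2.7,interpolation=cv2.INTER_CUBIC))
s=cv2.imread('pics/top0.png')[150:300,180:380]
cv2.imwrite('pics/t_z.png',cv2.resize(s,None,fx=4,fy=4,interpolation=cv2.INTER_CUBIC))
E
```

```text
(no output)
```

View pics/s_z.png

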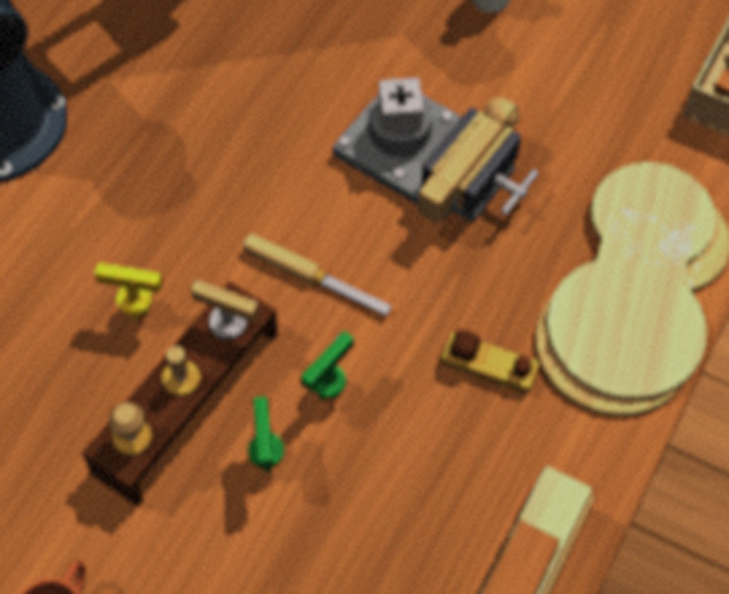

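View pics/t_z.png

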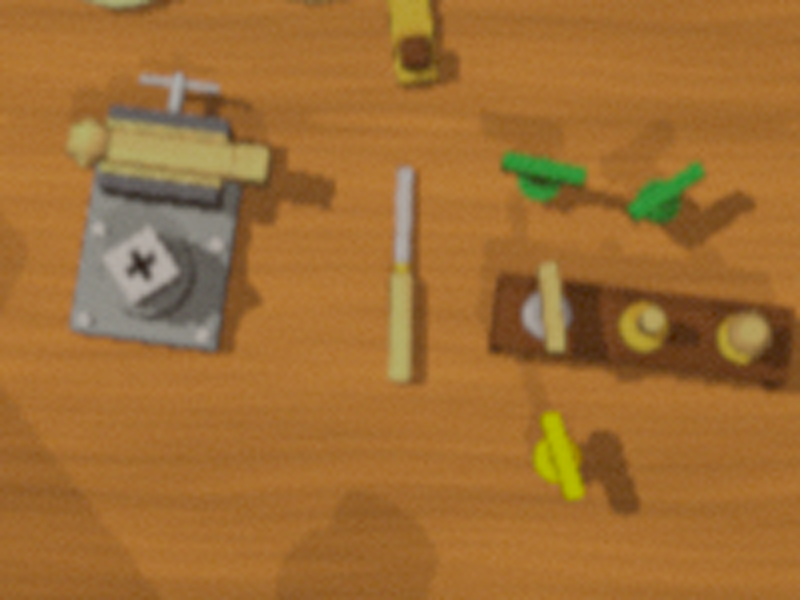

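View pics/wrist0.png

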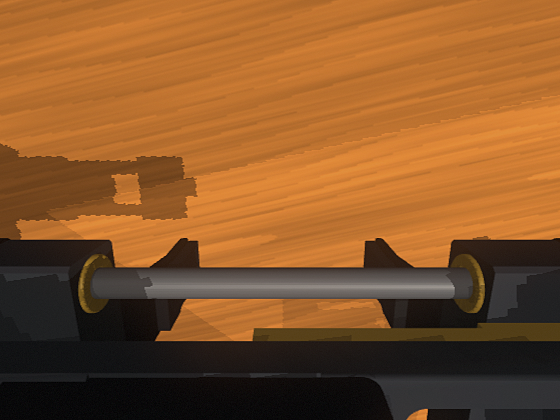

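View pics/scene0.png

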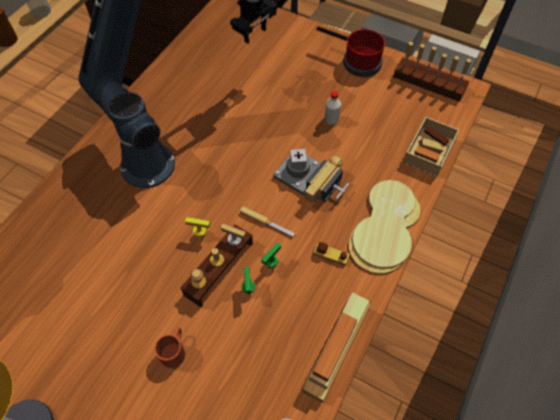

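```bash
cat >> h.py <<'E'
import pickle
from scipy.optimize import least_squares
def proj(c,p,W=None):
    W=c['world_to_cam'] if W is None else W
    q=W[:3,:3]@np.asarray(p)+W[:3,3]
    return np.array([c['cx']+c['fx']*q[0]/-q[2], c['cy']-c['fy']*q[1]/-q[2]])
def ray(c,uv,W=None):
    W=c['world_to_cam'] if W is None else W
    d=np.array([(uv[0]-c['cx'])/c['fx'],-(uv[1]-c['cy'])/c['fy'],-1]); R=W[:3,:3]
    return -R.T@W[:3,3], R.T@d
def onz(c,uv,z,W=None):
    o,d=ray(c,uv,W); return o+d*(z-o[2])/d[2]
def wristW(c,obs):
    from scipy.spatial.transform import Rotation as Ro
    T=np.eye(4);T[:3,:3]=Ro.from_quat(obs['tool_rot']).as_matrix();T[:3,3]=obs['position']
    return np.linalg.inv(T@c['mount'])
E
python3 - <<'E'
from h import *
s=pickle.load(open('scene0.pkl','rb'));t=pickle.load(open('top0.pkl','rb'))
sp=lambda x,y:(150+x/2.7,120+y/2.7); tp=lambda x,y:(180+x/4,150+y/4)
for n,a,b,z in [('keyS/T',(225,294),(551,306),.141),('socket',(401,95),(142,265),.11),('gouge',(318,275),(401,275),.012),('rackTL',(237,290),(503,275),.07),('yel',(128,270),(562,455),.13)]:
    print(n,onz(s,sp(*a),z).round(4),onz(t,tp(*b),z).round(4))
for n,b,z in [('barends',(548,263),.141),('barends',(556,350),.141),('so',(104,248),.11),('so',(150,226),.11),('so',(180,268),.11),('so',(134,307),.11),
 ('rackc',(500,275),.07),('rackc',(490,352),.07),('rackc',(795,310),.07),('rackc',(783,384),.07),('yelends',(552,415),.13),('yelends',(574,497),.13),('punch',(652,318),.13),('reamer',(748,332),.13)]:
    print(n,onz(t,tp(*b),z).round(4))
E
```

```text
keyS/T [ 0.4894 -0.1458  0.141 ] [ 0.4846 -0.1476  0.141 ]
socket [0.5272 0.245  0.11  ] [0.5225 0.2425 0.11  ]
gouge [ 0.5365 -0.0052  0.012 ] [ 0.5295 -0.0067  0.012 ]
rackTL [ 0.4742 -0.1022  0.07  ] [ 0.523  -0.1064  0.07  ]
yel [ 0.3621 -0.1692  0.13  ] [ 0.3461 -0.1587  0.13  ]
barends [ 0.5254 -0.1447  0.141 ]
barends [ 0.4432 -0.1522  0.141 ]
so [0.5385 0.2797 0.11  ]
so [0.5605 0.2361 0.11  ]
so [0.5201 0.2059 0.11  ]
so [0.4818 0.2488 0.11  ]
rackc [ 0.523  -0.1035  0.07  ]
rackc [ 0.4472 -0.0941  0.07  ]
rackc [ 0.4925 -0.3916  0.07  ]
rackc [ 0.4201 -0.3784  0.07  ]
yelends [ 0.3832 -0.1494  0.13  ]
yelends [ 0.3075 -0.1699  0.13  ]
punch [ 0.4758 -0.2438  0.13  ]
reamer [ 0.4638 -0.3341  0.13  ]
```

>>> {"name": "play_rows", "arguments": {
  "commands": [
    {"x": -40,"y": -20,"z": -20},
    {"x": -40,"y": -22,"z": -20},
    {"x": -40,"y": -22,"z": -20},
    {"x": -40,"y": -22,"z": -20},
    {"x": -40,"y": -22,"z": -20},
    {"x": -40,"y": -22,"z": -10},
    {"x": -40,"y": -22},
    {"x": -40,"y": -22}
  ],
  "grip": 0.6
}}

```text
invalid input
```

>>> {"name": "play_rows", "arguments": {
  "commands": [
    {"x": -40,"y": -20,"z": -20,"spin": 0},
    {"x": -40,"y": -22,"z": -20,"spin": 0},
    {"x": -40,"y": -22,"z": -20,"spin": 0},
    {"x": -40,"y": -22,"z": -20,"spin": 0},
    {"x": -40,"y": -22,"z": -20,"spin": 0},
    {"x": -40,"y": -22,"z": -10,"spin": 0},
    {"x": -40,"y": -22,"z": 0,"spin": 0},
    {"x": -40,"y": -22,"z": 0,"spin": 0}
  ],
  "grip": 0.6
}}

```text
time: 1.55
position: [0.4163, 0.3679, 0.2977]
tool_rot: [0.104, 0.995, 0.001, 0.002]
ft_force: [-0.0, 0.7, -0.4]
grip_width: 0.0524
```

>>> {"name": "play_rows", "arguments": {
  "commands": [
    {"x": -40,"y": -25,"z": 0,"spin": 0},
    {"x": -40,"y": -25,"z": 0,"spin": 0},
    {"x": -40,"y": -25,"z": 0,"spin": 0},
    {"x": -40,"y": -25,"z": 0,"spin": 0},
    {"x": 0,"y": 0,"z": 0,"spin": 0},
    {"x": 0,"y": 0,"z": 0,"spin": 0}
  ]
}}

```text
time: 2.15
position: [0.5622, 0.2257, 0.2991]
tool_rot: [0.109, 0.994, 0.002, 0.004]
ft_force: [0.3, 0.8, -0.7]
grip_width: 0.0522
```

```bash
python3 - <<'E'
from h import *
o=robot.get_obs();c=cams.camera('wrist');save(c,'w1');pickle.dump((o,c),open('w1.pkl','wb'))
print(o['position'],o['tool_rot'],o['q'],o['joint_velocities'].round(3), o['time'])
E
```

```text
[0.56219122 0.22565073 0.29906795] [0.10882993 0.99404862 0.00195688 0.00442334] [ 1.96801937e-01  3.90119991e-01  1.34056311e+00  1.08388245e-03
  1.40129505e+00 -1.15607770e+00] [-0.045  0.018 -0.021 -0.028 -0.018 -0.008] 2.15
```

View pics/w1.png

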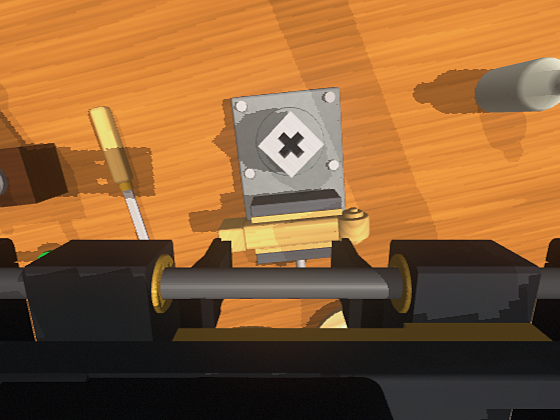

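```bash
python3 - <<'E'
from h import *
o,c=pickle.load(open('w1.pkl','rb'));W=wristW(c,o)
im=c['img'].astype(int);sub=im
hsv=cv2.cvtColor(c['img'],cv2.COLOR_RGB2HSV)
m=((hsv[...,2]>185)&(hsv[...,1]<40)).astype(np.uint8); m[:100]=0;m[185:]=0;m[:,:245]=0;m[:,338:]=0
m=cv2.morphologyEx(m,cv2.MORPH_CLOSE,np.ones((9,9)))
cs,_=cv2.findContours(m,cv2.RETR_EXTERNAL,cv2.CHAIN_APPROX_NONE);k=max(cs,key=cv2.contourArea)
print(cv2.minAreaRect(k))
P=np.array([onz(c,p[0],.11,W)[:2] for p in k]).astype(np.float32)
r=cv2.minAreaRect(P);print('socket',r)
d=((im.sum(2)<210)).astype(np.uint8); d[:120]=0;d[170:]=0;d[:,:265]=0;d[:,318:]=0
cs,_=cv2.findContours(d,cv2.RETR_EXTERNAL,cv2.CHAIN_APPROX_NONE);k=max(cs,key=cv2.contourArea)
M=cv2.moments(k);print('slot',M['m10']/M['m00'],M['m01']/M['m00'],cv2.contourArea(k))
print(onz(c,(M['m10']/M['m00'],M['m01']/M['m00']),.11,W))
P2=np.array([onz(c,p[0],.11,W)[:2] for p in k]); ctr=P2.mean(0)
v=P2-P2.mean(0);a=np.arctan2(v[:,1],v[:,0]);rr=np.linalg.norm(v,axis=1);print('slot ang',np.degrees(np.angle((rr**4*np.exp(4j*a)).sum())/4),rr.max())
E
```

```text
((290.5, 138.5), (77.0, 65.0), 90.0)
socket ((0.5188859105110168, 0.2471492737531662), (0.07531139254570007, 0.08707891404628754), 77.50880432128906)
slot 290.0800711743772 143.63048635824435 281.0
[0.52318119 0.24569809 0.11      ]
slot ang 34.86735456809652 0.016072142177237167
```

>>> {"name": "play_rows", "arguments": {
  "commands": [
    {"x": 7,"y": -44,"z": 5,"spin": -0.08},
    {"x": 7,"y": -44,"z": 5,"spin": -0.08},
    {"x": 7,"y": -44,"z": 5,"spin": -0.08},
    {"x": 7,"y": -44,"z": 5,"spin": -0.08},
    {"x": 7,"y": -44,"z": 5,"spin": 0},
    {"x": 7,"y": -44,"z": 5,"spin": 0},
    {"x": 7,"y": -44,"z": 5,"spin": 0},
    {"x": 7,"y": -44,"z": 5,"spin": 0}
  ]
}}

```text
time: 3.0
position: [0.5084, -0.1161, 0.2578]
tool_rot: [-0.074, 0.997, 0.003, 0.008]
ft_force: [0.9, -0.2, 0.4]
grip_width: 0.0525
```

>>> {"name": "play_rows", "arguments": {
  "commands": [
    {"x": 0,"y": 0,"z": 0,"spin": 0},
    {"x": 0,"y": 0,"z": 0,"spin": 0}
  ]
}}

```text
time: 3.2
position: [0.5077, -0.1185, 0.2575]
tool_rot: [-0.072, 0.997, 0.003, 0.007]
ft_force: [0.5, 0.8, 0.4]
grip_width: 0.0521
```

```bash
python3 - <<'E'
from h import *
o=robot.get_obs();c=cams.camera('wrist');save(c,'w2');pickle.dump((o,c),open('w2.pkl','wb'))
print(o['position'],o['tool_rot'],o['q'],o['joint_velocities'].round(3), o['time'])
E
```

```text
[ 0.50769544 -0.11845834  0.25746039] [-0.07156717  0.99740492  0.00268765  0.00737126] [-0.45191075  0.29621781  1.60559785  0.01276087  1.22972164 -2.1701764 ] [-0.018  0.005 -0.004 -0.023 -0.013 -0.007] 3.2
```

View pics/w2.png

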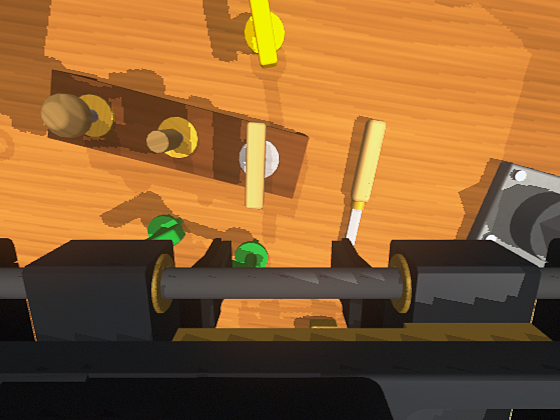

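```bash
python3 - <<'E'
from h import *
from scipy.spatial.transform import Rotation as Ro
o,c=pickle.load(open('w2.pkl','rb'));W=wristW(c,o)
hsv=cv2.cvtColor(c['img'],cv2.COLOR_RGB2HSV)
print(hsv[165,256],hsv[190,285],hsv[165,270])
m=(abs(hsv[...,0].astype(int)-hsv[165,256][0])<6)&(hsv[...,2]>185)&(hsv[...,1]<150);m=m.astype(np.uint8)
m[:115]=0;m[215:]=0;m[:,:240]=0;m[:,:][:,275:]=0
cs,_=cv2.findContours(m,cv2.RETR_EXTERNAL,cv2.CHAIN_APPROX_NONE);k=max(cs,key=cv2.contourArea)
print(cv2.minAreaRect(k),cv2.boundingRect(k))
P=np.array([onz(c,p[0],.141,W)[:2] for p in k]).astype(np.float32)
r=cv2.minAreaRect(P);print(r); b=cv2.boxPoints(r);print(b)
R=Ro.from_quat(o['tool_rot']).as_matrix();print(R.round(4))
# flange center
d=np.array([*r[0],.128])-o['position'];print('tool rel',R.T@d)
print('flange px expect',proj(c,[*r[0],.075],W))
print('rack right corners',[onz(c,p,.07,W).round(4) for p in [(308,137),(292,198),(52,70)]])
E
```

```text
[ 25 124 243] [ 12 183 145] [ 10  27 219]
((255.32772827148438, 165.45822143554688), (16.208541870117188, 84.92660522460938), 1.1017061471939087) (247, 123, 18, 86)
((0.48623397946357727, -0.1465122401714325), (0.08146478980779648, 0.015123558230698109), 5.514389991760254)
[[ 0.44496346 -0.14289966]
 [ 0.44641674 -0.15795323]
 [ 0.5275045  -0.15012482]
 [ 0.5260512  -0.13507125]]
[[-0.9896 -0.1428  0.0143]
 [-0.1427  0.9897  0.0064]
 [-0.0151  0.0043 -0.9999]]
tool rel [ 0.02719665 -0.02525886  0.12895713]
flange px expect [259.15786927 158.26708164]
rack right corners [array([ 0.4549, -0.0944,  0.07  ]), array([ 0.5286, -0.1016,  0.07  ]), array([ 0.4242, -0.3808,  0.07  ])]
```

>>> {"name": "play_rows", "arguments": {
  "commands": [
    {"x": 14,"y": -13,"z": 15,"spin": 0.025},
    {"x": 14,"y": -13,"z": 15,"spin": 0.025},
    {"x": 0,"y": 0,"z": 15,"spin": 0},
    {"x": 0,"y": 0,"z": 0,"spin": 0}
  ]
}}

```text
time: 3.65
position: [0.4851, -0.1399, 0.2129]
tool_rot: [-0.052, 0.999, 0.002, 0.009]
ft_force: [0.5, 0.3, -0.5]
grip_width: 0.0523
```

```bash
cat > rel.py <<'E'
from h import *
import sys
from scipy.spatial.transform import Rotation as Ro
o=robot.get_obs();R=Ro.from_quat(o['tool_rot']).as_matrix()
t=np.array([float(v) for v in sys.argv[1:4]]);yaw=float(sys.argv[4])
# target of grasp point
d=R.T@(t-o['position'])-np.array([0,0,-robot.tcp_to_grasp])
print('pos',o['position'].round(4),'t',o['time'],'rel mm',(d*1e3).round(1),'yaw',np.degrees(np.arctan2(R[1,1],R[0,1])),'spin',np.radians(np.degrees(np.arctan2(R[1,1],R[0,1]))-yaw),'tilt',R[:2,2].round(4),'F',o['ft_force'].round(1),'M',o['moment'].round(2),o['grip_width'],o['q'].round(2))
E
python3 rel.py .486 -.1468 .128 95.5
```

```text
pos [ 0.4851 -0.1399  0.2129] t 3.65 rel mm [  1.4  -7.3 103.5] yaw 96.02054331903386 spin 0.009085194816400168 tilt [0.0184 0.0058] F [ 0.5  0.3 -0.5] M [-0.02  0.    0.03] 0.052250413113067815 [-0.51  0.32  1.71  0.02  1.1  -2.2 ]
```

>>> {"name": "play_rows", "arguments": {
  "commands": [
    {"x": 1,"y": -6,"z": 30,"spin": 0.008},
    {"x": 0,"y": -1,"z": 30,"spin": 0},
    {"x": 0,"y": 0,"z": 20,"spin": 0},
    {"x": 0,"y": 0,"z": 0,"spin": 0}
  ]
}}

```text
time: 4.05
position: [0.491, -0.1413, 0.1353]
tool_rot: [-0.054, 0.998, 0.001, 0.013]
ft_force: [0.2, -0.0, 0.7]
grip_width: 0.0522
```

```bash
python3 rel.py .486 -.1468 .128 95.5; python3 - <<'E'
from h import *
c=cams.camera('wrist');save(c,'w3')
E
```

```text
pos [ 0.491  -0.1413  0.1353] t 4.05 rel mm [ 5.8 -4.9 25.8] yaw 96.18211497477986 spin 0.011905152187066715 tilt [0.0266 0.0026] F [ 0.2 -0.   0.7] M [0.02 0.03 0.03] 0.05219585092597848 [-0.51  0.43  1.79  0.02  0.9  -2.2 ]
```

View pics/w3.png

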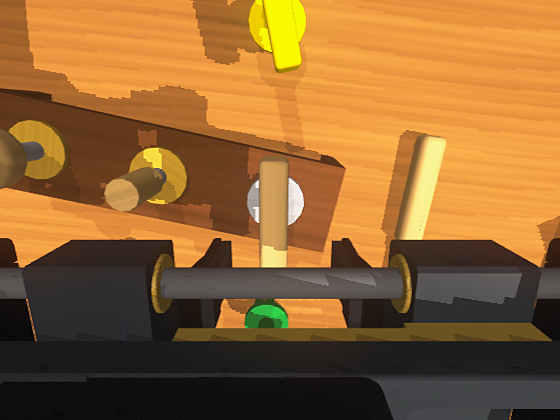

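>>> {"name": "play_rows", "arguments": {
  "commands": [
    {"x": 6,"y": -5,"z": 6,"spin": 0.01},
    {"x": 2,"y": -1,"z": 7,"spin": 0},
    {"x": 0,"y": 0,"z": 7,"spin": 0},
    {"x": 0,"y": 0,"z": 6,"spin": 0},
    {"x": 0,"y": 0,"z": 0,"spin": 0}
  ]
}}

```text
time: 4.6
position: [0.4885, -0.1493, 0.1131]
tool_rot: [-0.05, 0.999, -0.003, 0.018]
ft_force: [-0.1, -0.1, 0.3]
grip_width: 0.0521
```

```bash
python3 rel.py .486 -.1468 .128 95.5
```

```text
pos [ 0.4885 -0.1493  0.1131] t 4.6 rel mm [1.7 2.7 3.7] yaw 95.72783589533785 spin 0.0039764865278746325 tilt [ 0.0372 -0.0032] F [-0.1 -0.1  0.3] M [0.04 0.03 0.  ] 0.05214711319230242 [-0.53  0.47  1.82  0.02  0.82 -2.21]
```

>>> {"name": "play_rows", "arguments": {
  "commands": [
    {"x": 2,"y": 3,"z": 4,"spin": 0},
    {"x": 0,"y": 0,"z": 0,"spin": 0},
    {"x": 0,"y": 0,"z": 0,"spin": 0},
    {"x": 0,"y": 0,"z": 0,"spin": 0}
  ],
  "grip": 0,
  "newtons": 50
}}

```text
time: 5.0
position: [0.4863, -0.1465, 0.1087]
tool_rot: [-0.05, 0.999, -0.003, 0.019]
ft_force: [0.0, -1.0, 0.0]
grip_width: 0.028
```

```bash
python3 rel.py .486 -.1468 .128 95.5
```

```text
pos [ 0.4863 -0.1465  0.1087] t 5.0 rel mm [-0.4 -0.4 -0.6] yaw 95.71041943959263 spin 0.0036725120310926586 tilt [ 0.0374 -0.0033] F [ 0. -1.  0.] M [0.01 0.06 0.02] 0.0279506771727577 [-0.52  0.47  1.83  0.02  0.81 -2.21]
```

>>> {"name": "play_rows", "arguments": {
  "commands": [
    {"x": 0,"y": 0,"z": 0,"spin": 0},
    {"x": 0,"y": 0,"z": 0,"spin": 0},
    {"x": 0,"y": 0,"z": 0,"spin": 0}
  ]
}}

```text
time: 5.3
position: [0.4867, -0.1467, 0.1091]
tool_rot: [-0.05, 0.999, -0.003, 0.019]
ft_force: [-0.6, 0.4, 0.1]
grip_width: 0.0053
```

>>> {"name": "play_rows", "arguments": {
  "commands": [
    {"x": 0,"y": 0,"z": -15,"spin": 0},
    {"x": 0,"y": 0,"z": -20,"spin": 0},
    {"x": 0,"y": 0,"z": 0,"spin": 0}
  ]
}}

```text
time: 5.6
position: [0.4851, -0.1464, 0.1444]
tool_rot: [-0.05, 0.999, -0.002, 0.018]
ft_force: [0.6, -0.3, -0.2]
grip_width: 0.0006
```

```bash
python3 rel.py .486 -.1468 .228 95.5
```

```text
pos [ 0.4851 -0.1464  0.1444] t 5.6 rel mm [ -3.9  -1.  -64.8] yaw 95.70994469765206 spin 0.0036642262211324986 tilt [ 0.0369 -0.003 ] F [ 0.6 -0.3 -0.2] M [ 0.02 -0.03 -0.  ] 0.0006329275038973955 [-0.53  0.41  1.8   0.02  0.9  -2.21]
```

```bash
python3 - <<'E'
from h import *
c=cams.camera('wrist');save(c,'w4')
for n in ['scene','top']:
    c=cams.camera(n);pickle.dump(c,open(n+'4.pkl','wb'));save(c,n+'4')
s=cv2.imread('pics/scene4.png')[170:310,150:300]
t=cv2.imread('pics/top4.png')[150:290,270:390]
cv2.imwrite('pics/z4.png',np.hstack([cv2.resize(s,(400,373),interpolation=2),cv2.resize(t,(320,373),interpolation=2)]))
E
```

```text
(no output)
```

View pics/w4.png

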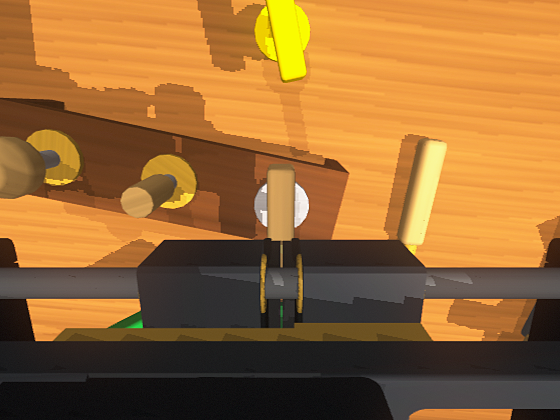

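View pics/z4.png

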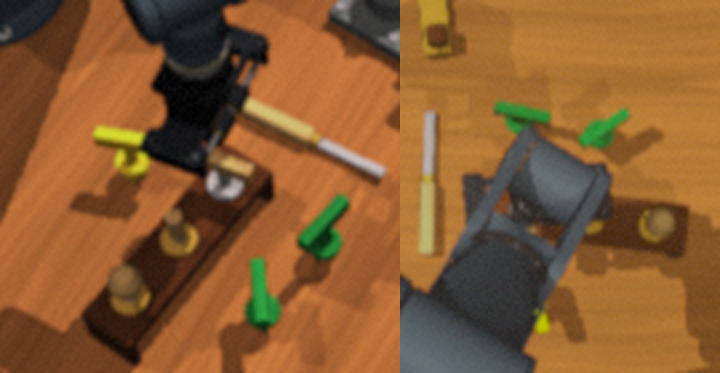

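```bash
python3 - <<'E'
from h import *
o=robot.get_obs();c=cams.camera('wrist');W=wristW(c,o)
s=pickle.load(open('scene4.pkl','rb'))
p=o['position'];print(p)
u=np.array([np.cos(np.radians(5.5)),np.sin(np.radians(5.5)),0])
B=np.array([.486,-.1468,.128])
ims=[c['img'][:,:,::-1].copy(),s['img'][:,:,::-1].copy()]
for i,(cc,WW) in enumerate([(c,W),(s,None)]):
    for sx in(-1,1):
        for sy in (-1,1):
            for sz in (-1,1):
                q=proj(cc,B+u*42*sx*1e-3+np.array([-u[1],u[0],0])*.009*sy+[0,0,.013*sz],WW)
                cv2.circle(ims[i],tuple(int(round(v)) for v in q),1,(255,0,0),-1)
    q=proj(cc,p,WW);print(q);cv2.drawMarker(ims[i],tuple(int(round(v)) for v in q),(255,255,0),0,8,1)
cv2.imwrite('pics/p5.png',np.vstack([cv2.resize(ims[0][130:350,150:410],(520,440)),cv2.resize(ims[1][170:260,180:310],(520,360),interpolation=2)])[:,:])
E
```

```text
[ 0.4831056  -0.14536894  0.14207383]
[281.68986034 233.4131613 ]
[231.74327907 227.84290341]
```

View pics/p5.png

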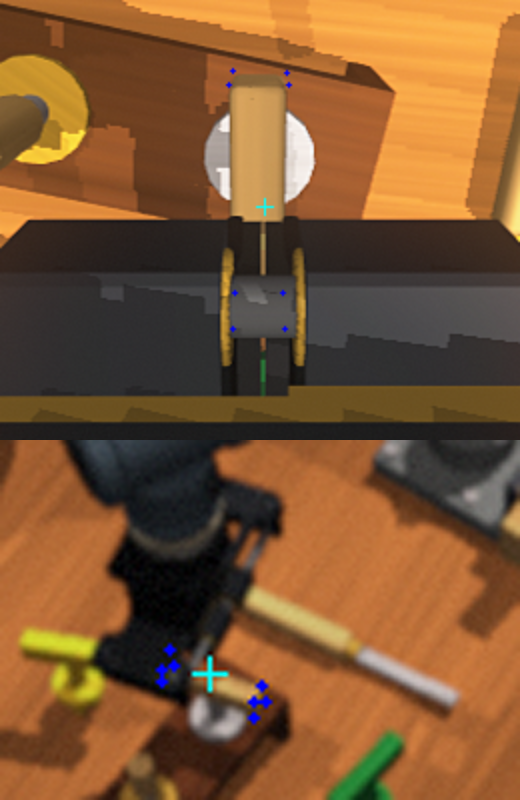

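```bash
python3 - <<'E'
from h import *
o2,c2=pickle.load(open('w2.pkl','rb'));W2=wristW(c2,o2)
o=robot.get_obs();c=cams.camera('wrist');W=wristW(c,o);cv2.imwrite('pics/w5.png',cv2.resize(c['img'][140:260,200:360,::-1],None,fx=5,fy=5,interpolation=2))
cv2.imwrite('pics/w2z.png',cv2.resize(c2['img'][100:230,200:330,::-1],None,fx=4.5,fy=4.5,interpolation=2))
print(o['position'],o['time'])
pickle.dump((o,c),open('w5.pkl','wb'))
s=pickle.load(open('scene0.pkl','rb'))
cv2.imwrite('pics/s0z.png',cv2.resize(s['img'][200:300,170:300,::-1],None,fx=6,fy=6,interpolation=2))
E
```

```text
[ 0.48290708 -0.14525292  0.14181187] 5.8
```

View pics/w5.png

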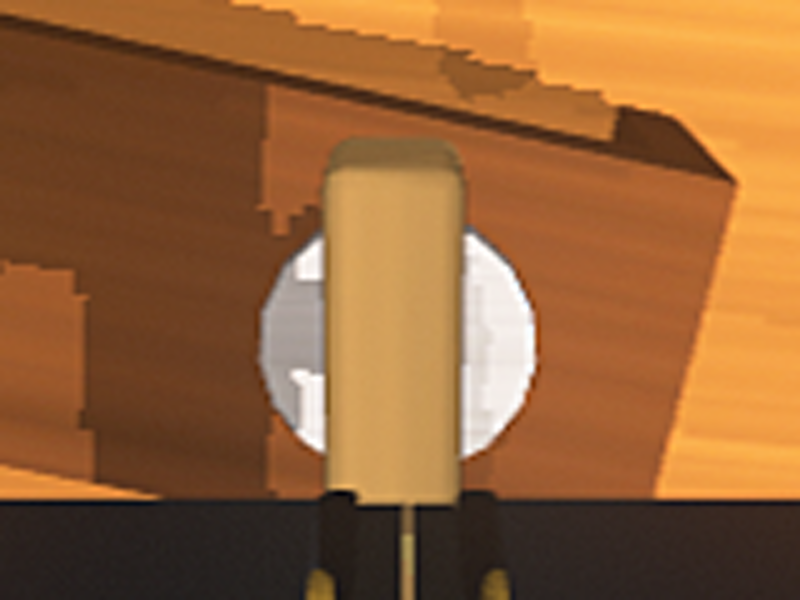

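View pics/w2z.png

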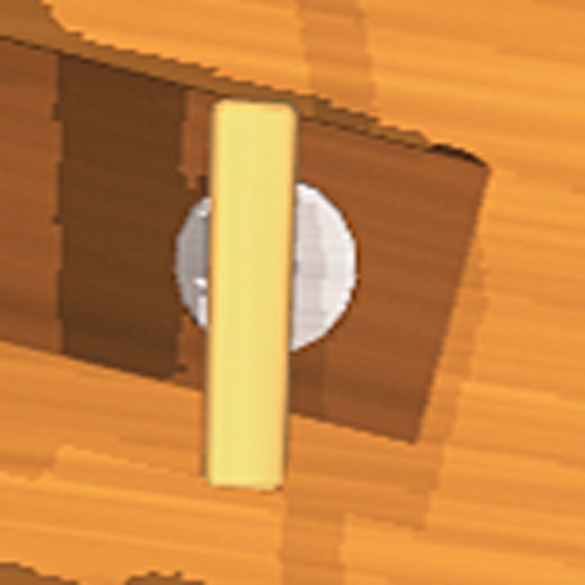

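View pics/s0z.png

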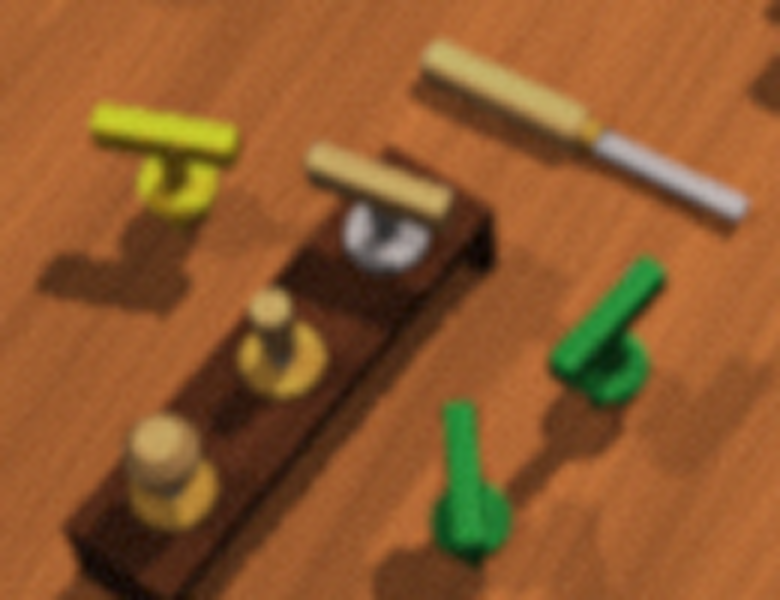

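>>> {"name": "play_rows", "arguments": {
  "commands": [
    {"x": 0,"y": 0,"z": -40,"spin": 0},
    {"x": 0,"y": 0,"z": -40,"spin": 0},
    {"x": 0,"y": 0,"z": 0,"spin": 0}
  ]
}}

```text
time: 6.15
position: [0.4785, -0.1443, 0.22]
tool_rot: [-0.05, 0.999, 0.002, 0.012]
ft_force: [-0.2, 0.3, 0.4]
grip_width: 0.0002
```

```bash
python3 - <<'E'
from h import *
from scipy.spatial.transform import Rotation as Ro
o=robot.get_obs();c=cams.camera('wrist');o2=robot.get_obs();s=cams.camera('scene')
print(o['position'],o2['position'],o['time'],o['tool_rot'])
R=Ro.from_quat(o2['tool_rot']).as_matrix()
im=s['img'][:,:,::-1].copy();x0,y0=170,110
im=cv2.resize(im[y0:y0+170,x0:x0+130],None,fx=4,fy=3.5,interpolation=2)
for z in (0,-.0187,-.04,-.07):
    q=proj(s,o2['position']+R@[0,0,z]);print(q);cv2.drawMarker(im,(int((q[0]-x0)*4),int((q[1]-y0)*3.5)),(255,255,0),0,8,1)
cv2.imwrite('pics/s6.png',im);save(c,'w6')
E
```

```text
[ 0.47850744 -0.14431608  0.22000669] [ 0.47688174 -0.14344712  0.2177102 ] 6.15 [-0.04962555  0.99869901  0.00199817  0.01155892]
[228.41754503 214.88944691]
[227.77686946 211.84165259]
[227.03216624 208.29898243]
[225.95530092 203.17616501]
```

View pics/s6.png

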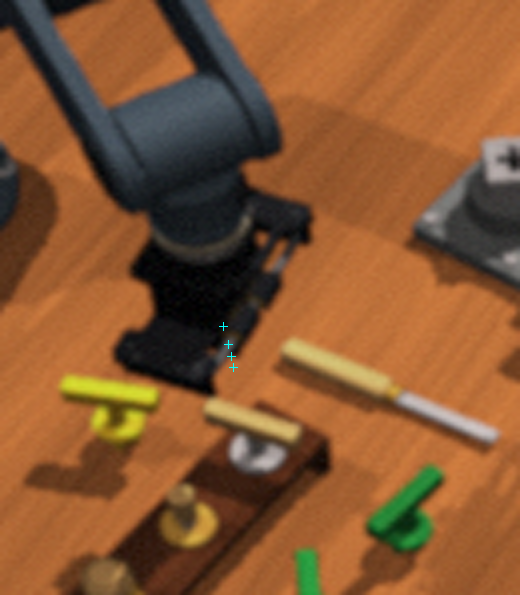

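View pics/w6.png

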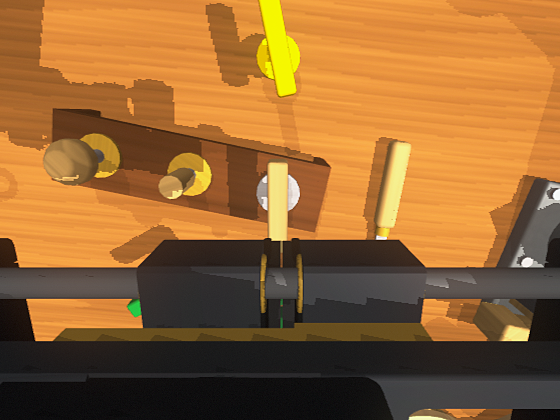

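```bash
python3 - <<'E'
from h import *
o2,c2=pickle.load(open('w2.pkl','rb'));W2=wristW(c2,o2)
o5,c5=pickle.load(open('w5.pkl','rb'));W5=wristW(c5,o5)
t=pickle.load(open('top0.pkl','rb'));s=pickle.load(open('scene0.pkl','rb'))
def tri(v):
    f=lambda p:np.concatenate([proj(c,p,W)-uv for c,W,uv in v]); r=least_squares(f,[.48,-.15,.12]);return r.x.round(4),r.fun.round(1)
tp=lambda x,y:(180+x/4,150+y/4)
# near end of bar top: w2 (257,122.5); w5 (279,173)
print('bar near top end w2,w5',tri([(c2,W2,(256.5,123)),(c5,W5,(279,173))]))
print('punch top w2,top',tri([(c2,W2,(157.5,142)),(t,None,tp(653,318))]), tri([(c2,W2,(157.5,142)),(t,None,tp(653,318)),(s,None,(170+270/6,200+303/6))]))
print('bar near end w2,top,scene',tri([(c2,W2,(256.5,123)),(t,None,tp(556,351)),(s,None,(170+310/6,200+160/6))]))
print('flange',[onz(c2,(200+266/4.5,100+265/4.5),.076,W2),onz(c5,(200+398/5,140+342/5),.076,W5)])
E
```

```text
bar near top end w2,w5 (array([ 0.4459, -0.1507,  0.1325]), array([ 0., -0., -0.,  0.]))
punch top w2,top (array([ 0.4779, -0.2453,  0.1253]), array([ 0. , -0.1, -0. , -0.4])) (array([ 0.4765, -0.2414,  0.1367]), array([-0.1, -0. , -0.6, -0.4, -0.4,  0.2]))
bar near end w2,top,scene (array([ 0.4459, -0.1512,  0.1272]), array([-0.1, -0.2, -0.6, -0.6, -0. ,  0. ]))
flange [array([ 0.48681527, -0.14643385,  0.076     ]), array([ 0.48603168, -0.14673036,  0.076     ])]
```

```bash
python3 rel.py .4865 -.1467 .175 95.5
```

```text
pos [ 0.4757 -0.1428  0.2162] t 6.25 rel mm [-9.7 -5.3 60. ] yaw 95.68071925725725 spin 0.003154146060897701 tilt [0.0157 0.0093] F [-0.2 -0.1 -0.2] M [-0.    0.05 -0.03] 0.00041788785138855545 [-0.53  0.31  1.72  0.02  1.11 -2.21]
```

>>> {"name": "play_rows", "arguments": {
  "commands": [
    {"x": -8,"y": -5,"z": 5,"spin": 0.003},
    {"x": 0,"y": 0,"z": 45,"spin": 0},
    {"x": 0,"y": 0,"z": 45,"spin": 0},
    {"x": 0,"y": 0,"z": 0,"spin": 0}
  ],
  "grip": 0.6,
  "newtons": 50
}}

```text
time: 6.65
position: [0.4859, -0.1462, 0.1141]
tool_rot: [-0.047, 0.999, 0.005, 0.007]
ft_force: [-0.5, 0.8, 1.3]
grip_width: 0.0244
```

>>> {"name": "play_rows", "arguments": {
  "commands": [
    {"x": 0,"y": 0,"z": 0,"spin": 0},
    {"x": 0,"y": 0,"z": 0,"spin": 0},
    {"x": 0,"y": 0,"z": 0,"spin": 0},
    {"x": 0,"y": 0,"z": 0,"spin": 0}
  ]
}}

```text
time: 7.05
position: [0.4874, -0.147, 0.1155]
tool_rot: [-0.047, 0.999, 0.005, 0.007]
ft_force: [0.1, 0.2, -0.1]
grip_width: 0.0505
```

```bash
python3 rel.py .4865 -.1467 .0985 95.5
```

```text
pos [ 0.4874 -0.147   0.1155] t 7.05 rel mm [ 1.1  0.3 35.7] yaw 95.44071662013214 spin -0.0010346901704047483 tilt [0.0134 0.0107] F [ 0.1  0.2 -0.1] M [ 0.01 -0.06  0.04] 0.050549540681617586 [-0.52  0.47  1.8   0.02  0.87 -2.2 ]
```

>>> {"name": "play_rows", "arguments": {
  "commands": [
    {"x": 1,"y": 0,"z": 18,"spin": 0},
    {"x": 0,"y": 0,"z": 0,"spin": 0}
  ]
}}

```text
time: 7.25
position: [0.4889, -0.1481, 0.1003]
tool_rot: [-0.048, 0.999, 0.003, 0.01]
ft_force: [-0.8, -0.4, -0.4]
grip_width: 0.0518
```

>>> {"name": "play_rows", "arguments": {
  "commands": [
    {"x": 0,"y": 0,"z": 9,"spin": 0},
    {"x": 0,"y": 0,"z": 0,"spin": 0}
  ]
}}

```text
time: 7.45
position: [0.4905, -0.1488, 0.093]
tool_rot: [-0.048, 0.999, 0.002, 0.012]
ft_force: [-0.4, 0.6, 0.2]
grip_width: 0.052
```

```bash
python3 rel.py .4865 -.1467 .0985 95.5;python3 - <<'E'
from h import *
c=cams.camera('wrist');save(c,'w7')
E
```

```text
pos [ 0.4905 -0.1488  0.093 ] t 7.45 rel mm [ 3.7  2.5 13.1] yaw 95.45682526367315 spin -0.0007535413025838845 tilt [0.0235 0.0049] F [-0.4  0.6  0.2] M [ 0.02 -0.   -0.01] 0.05198398370082517 [-0.52  0.51  1.82  0.02  0.8  -2.21]
```

View pics/w7.png

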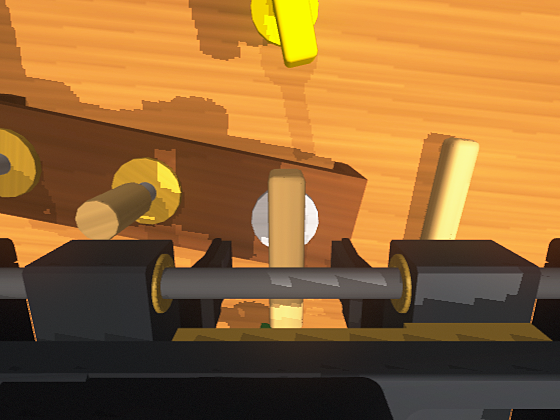

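>>> {"name": "play_rows", "arguments": {
  "commands": [
    {"x": 4,"y": 2,"z": 9,"spin": 0},
    {"x": 0,"y": 0,"z": 0,"spin": 0}
  ]
}}

```text
time: 7.7
position: [0.4875, -0.1477, 0.0846]
tool_rot: [-0.048, 0.999, 0.001, 0.013]
ft_force: [0.0, 0.3, -0.2]
grip_width: 0.0521
```

>>> {"name": "play_rows", "arguments": {
  "commands": [
    {"x": 0,"y": 0,"z": 6,"spin": 0},
    {"x": 0,"y": 0,"z": 0,"spin": 0}
  ]
}}

```text
time: 7.9
position: [0.4875, -0.1476, 0.0781]
tool_rot: [-0.048, 0.999, 0.001, 0.013]
ft_force: [-0.5, 1.5, -0.0]
grip_width: 0.0522
```

```bash
python3 rel.py .4865 -.1467 .0985 95.5;python3 - <<'E'
from h import *
c=cams.camera('wrist');save(c,'w8');s=cams.camera('scene');cv2.imwrite('pics/s8.png',cv2.resize(s['img'][150:270,170:300,::-1],None,fx=5,fy=5,interpolation=2))
E
```

```text
pos [ 0.4875 -0.1476  0.0781] t 7.9 rel mm [ 0.4  1.  -1.7] yaw 95.46059726853936 spin -0.0006877073982673301 tilt [0.0263 0.0033] F [-0.5  1.5 -0. ] M [ 0.01  0.   -0.  ] 0.05220863356215153 [-0.52  0.53  1.84  0.02  0.75 -2.21]
```

View pics/w8.png

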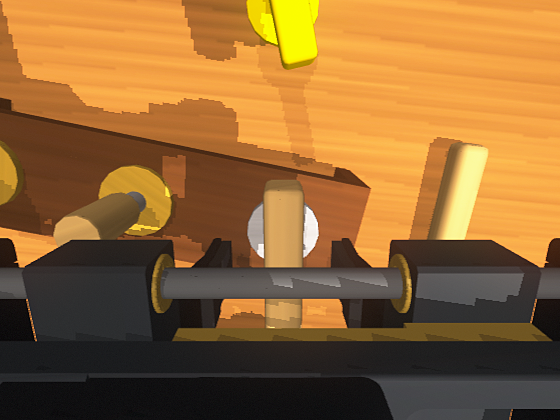

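View pics/s8.png

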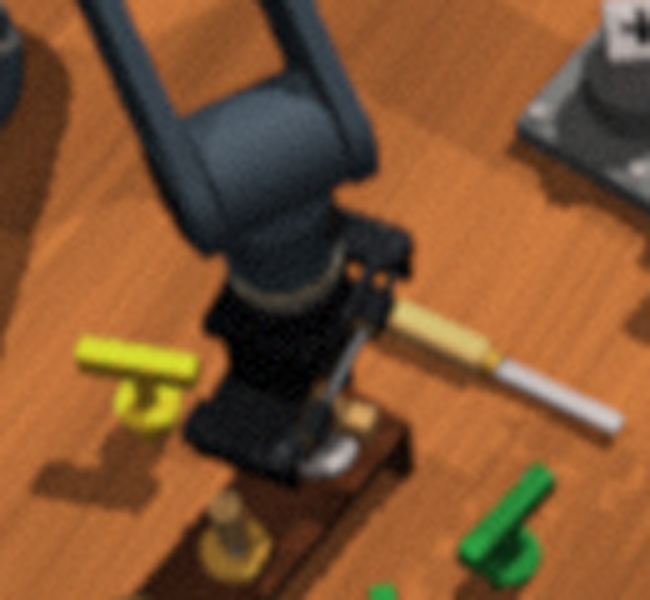

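>>> {"name": "play_rows", "arguments": {
  "commands": [
    {"x": 0,"y": 0,"z": 0,"spin": 0},
    {"x": 0,"y": 0,"z": 0,"spin": 0},
    {"x": 0,"y": 0,"z": 0,"spin": 0},
    {"x": 0,"y": 0,"z": 0,"spin": 0},
    {"x": 0,"y": 0,"z": 0,"spin": 0}
  ],
  "grip": 0,
  "newtons": 50
}}

```text
time: 8.5
position: [0.4888, -0.1482, 0.0791]
tool_rot: [-0.048, 0.999, 0.0, 0.014]
ft_force: [-0.6, 1.0, 1.4]
grip_width: 0.0205
```

>>> {"name": "play_rows", "arguments": {
  "commands": [
    {"x": 0,"y": 0,"z": 0,"spin": 0},
    {"x": 0,"y": 0,"z": 0,"spin": 0}
  ]
}}

```text
time: 8.7
position: [0.4885, -0.148, 0.079]
tool_rot: [-0.048, 0.999, 0.0, 0.014]
ft_force: [-0.1, 0.2, 0.1]
grip_width: 0.0175
```

>>> {"name": "play_rows", "arguments": {
  "commands": [
    {"x": 0,"y": 0,"z": -15,"spin": 0},
    {"x": 0,"y": 0,"z": -20,"spin": 0},
    {"x": 0,"y": 0,"z": -25,"spin": 0},
    {"x": 0,"y": 0,"z": 0,"spin": 0}
  ],
  "newtons": 55
}}

```text
time: 9.1
position: [0.4856, -0.1476, 0.1386]
tool_rot: [-0.048, 0.999, 0.002, 0.012]
ft_force: [0.9, -0.7, -1.6]
grip_width: 0.0176
```

```bash
python3 rel.py .4865 -.1467 .228 95.5;python3 - <<'E'
from h import *
c=cams.camera('wrist');save(c,'w9');s=cams.camera('scene');cv2.imwrite('pics/s9.png',cv2.resize(s['img'][150:270,170:300,::-1],None,fx=5,fy=5,interpolation=2))
E
```

```text
pos [ 0.4856 -0.1476  0.1386] t 9.1 rel mm [ -3.2   1.  -70.7] yaw 95.46599087559362 spin -0.000593571196611717 tilt [0.0242 0.0044] F [ 0.9 -0.7 -1.6] M [-0.01 -0.06  0.02] 0.017571650068698055 [-0.53  0.43  1.79  0.02  0.91 -2.21]
```

View pics/w9.png

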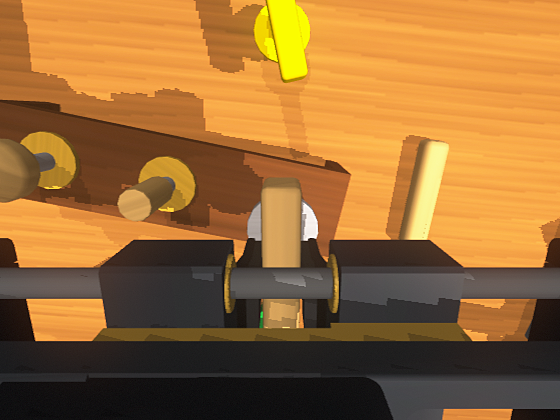

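View pics/s9.png

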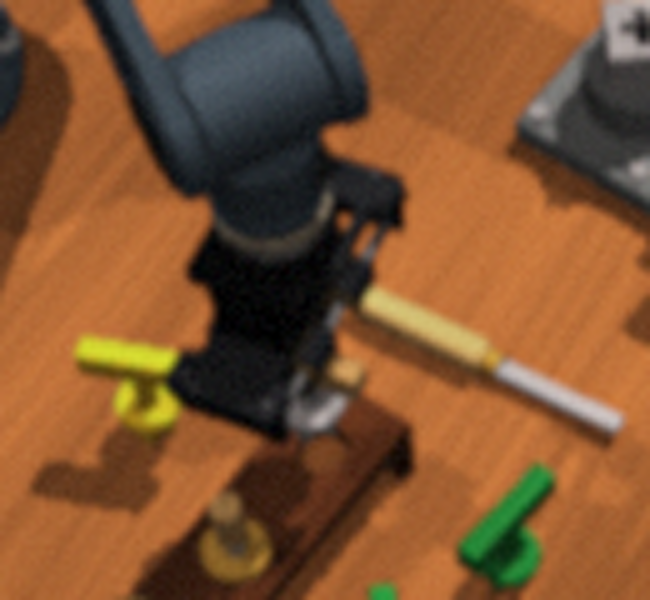

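>>> {"name": "play_rows", "arguments": {
  "commands": [
    {"x": 0,"y": 0,"z": -25,"spin": -0.1},
    {"x": 0,"y": 0,"z": -25,"spin": -0.1},
    {"x": 0,"y": 0,"z": 0,"spin": -0.1},
    {"x": 0,"y": 0,"z": 0,"spin": -0.1},
    {"x": -10,"y": 12,"z": 0,"spin": -0.1},
    {"x": -25,"y": 30,"z": 0,"spin": 0},
    {"x": -25,"y": 30,"z": 0,"spin": 0},
    {"x": -25,"y": 30,"z": 0,"spin": 0}
  ]
}}

```text
time: 10.0
position: [0.4881, -0.0129, 0.1765]
tool_rot: [-0.298, 0.954, 0.008, 0.001]
ft_force: [1.5, 1.0, -3.3]
grip_width: 0.0174
```

```bash
sed -e 's/robot.tcp_to_grasp\])/.049])/' rel.py > relk.py; python3 relk.py .523 .2447 .235 124.9
```

```text
pos [ 0.4881 -0.0129  0.1765] t 10.0 rel mm [-175.8  192.7   -5.5] yaw 124.72717314361557 spin -0.0030163976797797283 tilt [-0.0024  0.0161] F [ 1.5  1.  -3.3] M [ 0.06 -0.05  0.01] 0.017444750810830197 [-0.27  0.36  1.77  0.02  1.02 -2.45]
```

>>> {"name": "play_rows", "arguments": {
  "commands": [
    {"x": -29,"y": 31,"z": -2,"spin": 0},
    {"x": -29,"y": 31,"z": -2,"spin": 0},
    {"x": -29,"y": 31,"z": -2,"spin": 0},
    {"x": -29,"y": 31,"z": 0,"spin": 0},
    {"x": -29,"y": 31,"z": 0,"spin": 0},
    {"x": -10,"y": 12,"z": 0,"spin": 0},
    {"x": 0,"y": 0,"z": 0,"spin": 0},
    {"x": 0,"y": 0,"z": 0,"spin": 0}
  ]
}}

```text
time: 10.8
position: [0.5111, 0.2256, 0.1708]
tool_rot: [-0.301, 0.953, 0.011, -0.012]
ft_force: [0.2, -0.4, -3.7]
grip_width: 0.0176
```

```bash
python3 relk.py .523 .2447 .235 124.9;python3 - <<'E'
from h import *
o=robot.get_obs();c=cams.camera('wrist');save(c,'w10');pickle.dump((o,c),open('w10.pkl','wb'))
s=cams.camera('scene');pickle.dump((o,s),open('s10.pkl','wb'));cv2.imwrite('pics/s10.png',cv2.resize(s['img'][70:210,230:370,::-1],None,fx=4.2,fy=4.2,interpolation=2))
s=cams.camera('top');pickle.dump((o,s),open('t10.pkl','wb'));cv2.imwrite('pics/t10.png',cv2.resize(s['img'][150:290,170:310,::-1],None,fx=4,fy=4,interpolation=2))
E
```

```text
pos [0.5111 0.2256 0.1708] t 10.8 rel mm [-19.7  10.6 -15.3] yaw 125.02609003601528 spin 0.002200686282424699 tilt [-0.0289  0.0148] F [ 0.2 -0.4 -3.7] M [ 0.05 -0.05 -0.06] 0.01755157522479622 [ 0.2   0.46  1.6   0.02  1.1  -1.99]
```

View pics/w10.png

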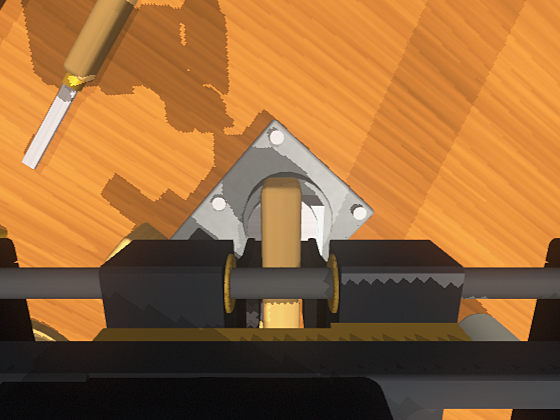

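View pics/s10.png

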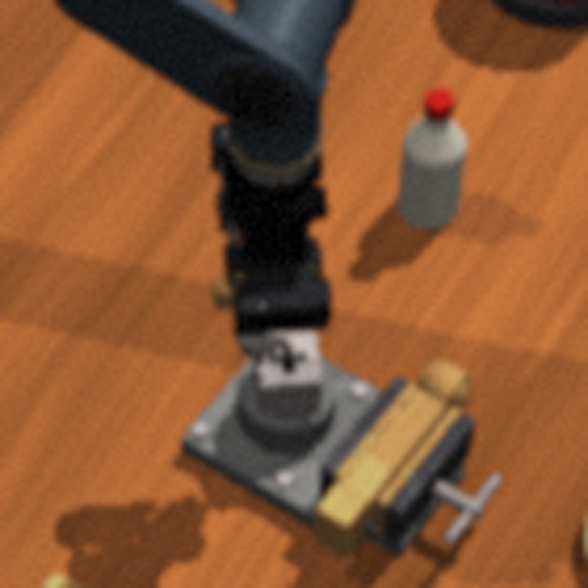

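View pics/t10.png

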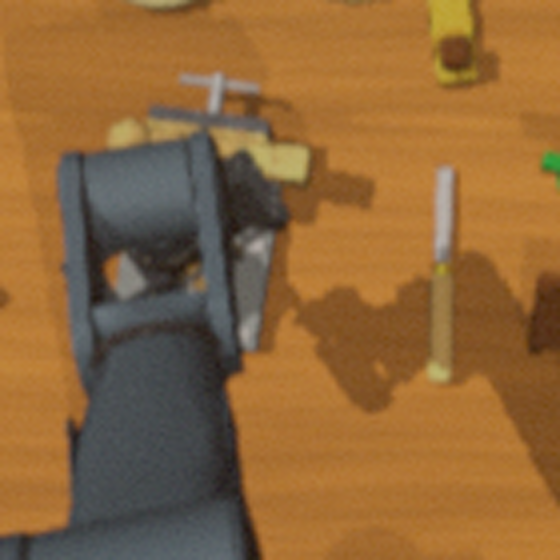

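```bash
cat > tip.py <<'E'
from h import *
from scipy.spatial.transform import Rotation as Ro
Rg=Ro.from_quat([-.048,.999,0.0,.014]).as_matrix(); pg=np.array([.4885,-.148,.079]); kg=np.array([.4868,-.1475,.128])
kt=Rg.T@(kg-pg); up=Rg.T@np.array([0,0,1.]); bt=Rg.T@np.array([np.cos(np.radians(5.5)),np.sin(np.radians(5.5)),0])
S=np.array([.523,.2447,.110])
def state():
    o=robot.get_obs();R=Ro.from_quat(o['tool_rot']).as_matrix();p=o['position']
    g=p+R@kt;u=R@up;tip=g-.09*u;fl=g-.058*u
    b=R@bt
    yaw=np.degrees(np.arctan2(b[1],b[0]))
    mid=g-.074*u
    e=R.T@(S-np.array([tip[0],tip[1],.11]))
    print('t',o['time'],'z',p[2].round(4),'grip',g.round(4),'tip',tip.round(4),'up',u[:2].round(4),'bar yaw',yaw.round(2),'tool err mm',(e*1e3).round(1),'spin',np.radians(yaw-34.9).round(3),'F',o['ft_force'].round(1),'w',o['grip_width'].round(4))
    return o,R,p,g,u,tip
if __name__=='__main__': state()
E
python3 tip.py; python3 - <<'E'
from tip import *
# check tip in scene image
import tip
o,s=pickle.load(open('s10.pkl','rb'))
R=Ro.from_quat(o['tool_rot']).as_matrix();g=o['position']+R@kt;u=R@up
im=cv2.resize(s['img'][70:210,230:370,::-1],None,fx=4.2,fy=4.2,interpolation=2)
b=R@bt; n=np.cross(u,b)
for P in [g-.09*u,g-.058*u,S]+[g-.09*u+.015*v for v in (b,-b,n,-n)]+[g+.042*b,g-.042*b]:
    q=proj(s,P);cv2.circle(im,(int((q[0]-230)*4.2),int((q[1]-70)*4.2)),3,(255,255,0),-1)
cv2.imwrite('pics/s10b.png',im[200:450,150:450].repeat(2,0).repeat(2,1))
E
```

```text
Traceback (most recent call last):
  File "tip.py", line 15, in <module>
    if __name__=='__main__': state()
                             ~~~~~^^
  File "tip.py", line 13, in state
    print('t',o['time'],'z',p[2].round(4),'grip',g.round(4),'tip',tip.round(4),'up',u[:2].round(4),'bar yaw',yaw.round(2),'tool err mm',(e*1e3).round(1),'spin',np.radians(yaw-34.9).round(3),'F',o['ft_force'].round(1),'w',o['grip_width'].round(4))
                                                                                                                                                                                                                             ^^^^^^^^^^^^^^^^^^^^^
AttributeError: 'float' object has no attribute 'round'
```

View pics/s10b.png

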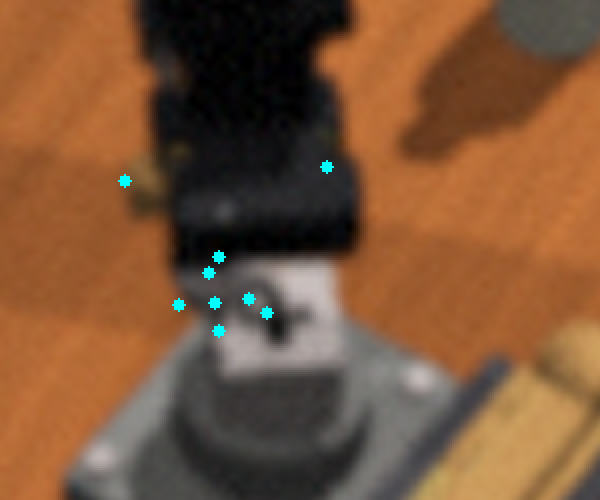

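```bash
sed -i "s/o\['grip_width'\].round(4)/o['grip_width']/" tip.py; python3 tip.py; python3 - <<'E'
from tip import *
o,c=pickle.load(open('w10.pkl','rb'))
W=wristW(c,o)
R=Ro.from_quat(o['tool_rot']).as_matrix();g=o['position']+R@kt;u=R@up;b=R@bt; n=np.cross(u,b)
im=cv2.resize(c['img'][150:350,180:380,::-1],None,fx=3,fy=3,interpolation=2)
for i in (-1,1):
  for j in (-1,1):
    for k in (-1,1):
      q=proj(c,g+.042*i*b+.009*j*n+.013*k*u,W);print(i,j,k,q.round(1));cv2.circle(im,(int((q[0]-180)*3),int((q[1]-150)*3)),3,(255,255,0) if k>0 else (255,0,0),-1)
for a in np.linspace(0,6.28,40):
    q=proj(c,g-.053*u+.023*(np.cos(a)*b+np.sin(a)*n),W);cv2.circle(im,(int((q[0]-180)*3),int((q[1]-150)*3)),1,(0,255,0),-1)
for a in range(4):
    d=Ro.from_rotvec([0,0,np.radians(34.9+45+90*a)]).apply([.027*2**.5,0,0]);q=proj(c,S+d,W);cv2.circle(im,(int((q[0]-180)*3),int((q[1]-150)*3)),3,(255,0,255),-1)
cv2.imwrite('pics/w10b.png',im)
E
```

```text
t 10.95 z 0.1717 grip [0.5125 0.2241 0.2207] tip [0.5079 0.2242 0.1308] up [ 0.0512 -0.0004] bar yaw 34.95 tool err mm [-24.1   8.2  -0.1] spin 0.001 F [-0.1  0.1 -3.1] w 0.017647117477672364
-1 -1 -1 [265.1 177.4]
-1 -1 1 [262.2 189.2]
-1 1 -1 [301.2 177.4]
-1 1 1 [304.7 189.3]
1 -1 -1 [267.1 322.5]
1 -1 1 [264.9 354.8]
1 1 -1 [298.7 322.5]
1 1 1 [301.3 354.8]
```

View pics/w10b.png

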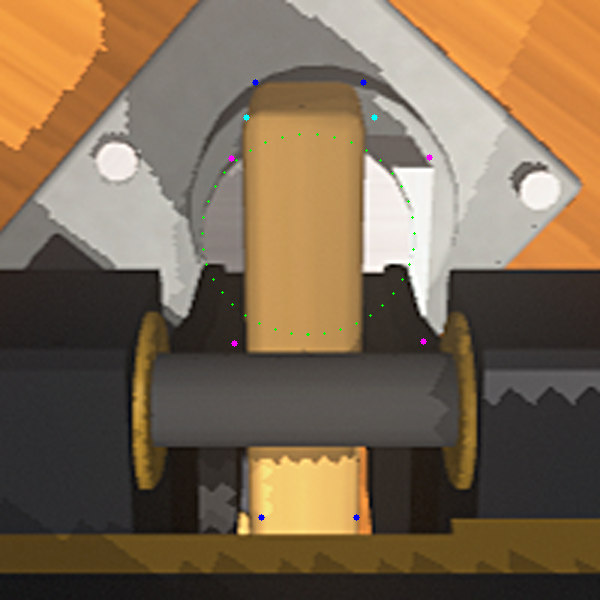

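>>> {"name": "play_rows", "arguments": {
  "commands": [
    {"x": -12,"y": 4,"z": -15,"spin": 0},
    {"x": -12,"y": 4,"z": -15,"spin": 0},
    {"x": 0,"y": 0,"z": 0,"spin": 0}
  ]
}}

```text
time: 11.25
position: [0.5277, 0.24, 0.2014]
tool_rot: [-0.297, 0.955, 0.011, -0.012]
ft_force: [0.3, -0.2, -2.5]
grip_width: 0.0177
```

```bash
python3 tip.py
```

```text
t 11.25 z 0.2014 grip [0.5286 0.2396 0.2504] tip [0.5237 0.2395 0.1606] up [0.0542 0.001 ] bar yaw 34.57 tool err mm [-2.3  4.7  0.1] spin -0.006 F [ 0.3 -0.2 -2.5] w 0.017658302991499515
```

>>> {"name": "play_rows", "arguments": {
  "commands": [
    {"x": 0,"y": 0,"z": 7,"spin": 0},
    {"x": 0,"y": 0,"z": 7,"spin": 0},
    {"x": 0,"y": 0,"z": 7,"spin": 0},
    {"x": 0,"y": 0,"z": 0,"spin": 0}
  ]
}}

```text
time: 11.65
position: [0.524, 0.2361, 0.1763]
tool_rot: [-0.295, 0.955, 0.011, -0.016]
ft_force: [0.5, 0.2, -2.9]
grip_width: 0.0178
```

```bash
python3 tip.py
```

```text
t 11.65 z 0.1763 grip [0.5252 0.2359 0.2253] tip [0.5198 0.2356 0.1354] up [0.0601 0.0032] bar yaw 34.36 tool err mm [-7.8  5.8 -0. ] spin -0.009 F [ 0.5  0.2 -2.9] w 0.01777014944703614
```

>>> {"name": "play_rows", "arguments": {
  "commands": [
    {"x": -8,"y": 6,"z": 5,"spin": -0.009},
    {"x": 0,"y": 0,"z": 0,"spin": 0}
  ]
}}

```text
time: 11.85
position: [0.5264, 0.2458, 0.1697]
tool_rot: [-0.299, 0.954, 0.011, -0.017]
ft_force: [-0.5, -0.7, -2.1]
grip_width: 0.0179
```

```bash
cat > ov.py <<'E'
from tip import *
import sys
o,R,p,g,u,tp=state()
c=cams.camera('wrist');W=wristW(c,o);b=R@bt; n=np.cross(u,b)
im=cv2.resize(c['img'][150:300,180:380,::-1],None,fx=4,fy=4,interpolation=2)
D=lambda P,col,r=2:(lambda q:cv2.circle(im,(int((q[0]-179.5)*4),int((q[1]-149.5)*4)),r,col,-1))(proj(c,P,W))
for i in (-1,1):
  for j in (-1,1):
    for k in (-1,1): D(g+.042*i*b+.009*j*n+.013*k*u,(255,255,0) if k>0 else (255,0,0))
for a in np.linspace(0,6.28,40): D(g-.053*u+.023*(np.cos(a)*b+np.sin(a)*n),(0,255,0),1)
for a in range(4):
    d0=Ro.from_rotvec([0,0,np.radians(34.9+45+90*a)]).apply([.027*2**.5,0,0]);d1=Ro.from_rotvec([0,0,np.radians(34.9+135+90*a)]).apply([.027*2**.5,0,0])
    for f in np.linspace(0,1,15): D(S+d0*f+d1*(1-f),(255,0,255),1)
cv2.imwrite('pics/%s.png'%sys.argv[1],im)
s=cams.camera('scene');im=cv2.resize(s['img'][110:190,260:340,::-1],None,fx=7,fy=7,interpolation=2);cv2.imwrite('pics/%ss.png'%sys.argv[1],im)
E
python3 ov.py w11
```

```text
t 11.85 z 0.1697 grip [0.5278 0.2456 0.2187] tip [0.5222 0.2452 0.1289] up [0.0623 0.0036] bar yaw 34.87 tool err mm [-0.4 -0.9 -0. ] spin -0.001 F [-0.5 -0.7 -2.1] w 0.0179123486487328
```

View pics/w11.png

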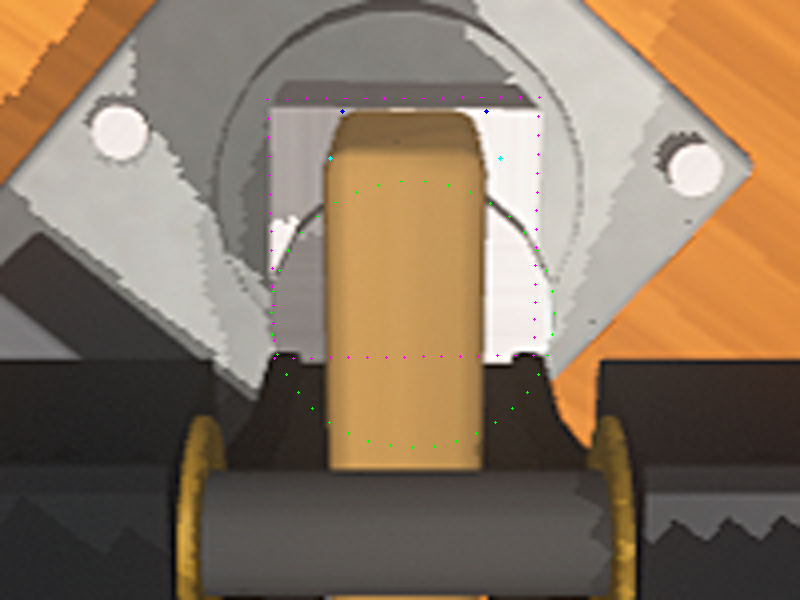

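View pics/w11s.png

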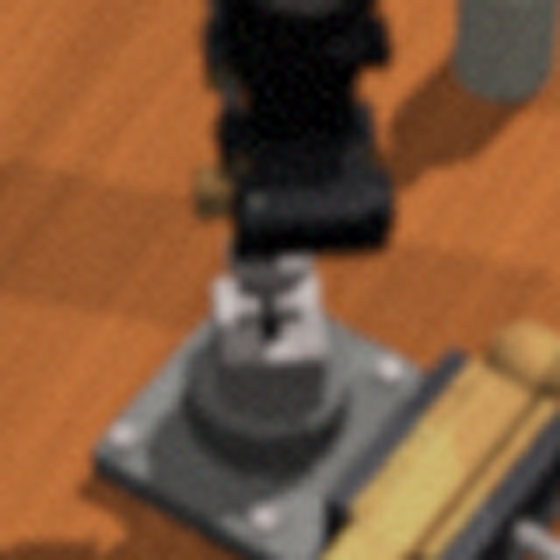

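```bash
sed -i 's/^S=.*/S=np.array([.524,.2455,.110])/' tip.py; python3 tip.py
```

```text
t 11.95 z 0.1704 grip [0.5278 0.245  0.2194] tip [0.5223 0.2446 0.1296] up [0.0615 0.0043] bar yaw 34.87 tool err mm [-1.9 -0.2 -0.1] spin -0.001 F [ 0.  -0.7 -2. ] w 0.01740975103318318
```

>>> {"name": "play_rows", "arguments": {
  "commands": [
    {"x": -3,"y": 0,"z": 13,"spin": 0}
  ]
}}

```text
time: 12.05
position: [0.5302, 0.2476, 0.1587]
tool_rot: [-0.299, 0.954, 0.01, -0.014]
ft_force: [0.9, 0.5, -1.8]
grip_width: 0.0174
```

```bash
python3 tip.py
```

```text
t 12.05 z 0.1587 grip [0.5313 0.2473 0.2078] tip [0.5262 0.247  0.1179] up [0.0569 0.0034] bar yaw 34.88 tool err mm [ 2.7 -0.   0.1] spin -0.0 F [ 0.9  0.5 -1.8] w 0.01737359030926212
```

>>> {"name": "play_rows", "arguments": {
  "commands": [
    {"x": 2,"y": 0,"z": 10,"spin": 0}
  ]
}}

```text
time: 12.15
position: [0.5286, 0.2469, 0.1479]
tool_rot: [-0.299, 0.954, 0.01, -0.014]
ft_force: [0.1, -0.6, -2.3]
grip_width: 0.0174
```

```bash
python3 tip.py
```

```text
t 12.15 z 0.1479 grip [0.5296 0.2466 0.1969] tip [0.5246 0.2463 0.107 ] up [0.0562 0.0032] bar yaw 34.9 tool err mm [ 1.  -0.4  0. ] spin -0.0 F [ 0.1 -0.6 -2.3] w 0.01736802985378341
```

Tip is nominally 3 mm inside with no contact force; go on.

>>> {"name": "play_rows", "arguments": {
  "commands": [
    {"x": 1,"y": 0,"z": 6,"spin": 0}
  ]
}}

```text
time: 12.25
position: [0.5276, 0.2465, 0.1408]
tool_rot: [-0.299, 0.954, 0.011, -0.014]
ft_force: [1.1, 1.1, -2.1]
grip_width: 0.0176
```

```bash
python3 tip.py
```

```text
t 12.25 z 0.1408 grip [0.5286 0.2463 0.1899] tip [0.5236 0.246  0.1   ] up [0.0559 0.0028] bar yaw 34.89 tool err mm [-0.  -0.6 -0. ] spin -0.0 F [ 1.1  1.1 -2.1] w 0.017550689637375584
```

>>> {"name": "play_rows", "arguments": {
  "commands": [
    {"x": 0,"y": 0,"z": 6,"spin": 0}
  ]
}}

```text
time: 12.35
position: [0.5276, 0.2467, 0.1342]
tool_rot: [-0.299, 0.954, 0.011, -0.013]
ft_force: [0.4, 0.2, -2.6]
grip_width: 0.0175
```

```bash
python3 tip.py
```

```text
t 12.35 z 0.1342 grip [0.5286 0.2464 0.1832] tip [0.5236 0.2462 0.0934] up [0.0554 0.0025] bar yaw 34.88 tool err mm [ 0.1 -0.8 -0. ] spin -0.0 F [ 0.4  0.2 -2.6] w 0.017466569428217227
```

>>> {"name": "play_rows", "arguments": {
  "commands": [
    {"x": 0,"y": 0,"z": 7,"spin": 0}
  ]
}}

```text
time: 12.45
position: [0.5277, 0.2468, 0.127]
tool_rot: [-0.299, 0.954, 0.011, -0.013]
ft_force: [-0.6, -0.4, 3.5]
grip_width: 0.0174
```

```bash
python3 tip.py
```

```text
t 12.45 z 0.127 grip [0.5287 0.2465 0.176 ] tip [0.5237 0.2463 0.0862] up [0.0547 0.0023] bar yaw 34.87 tool err mm [ 0.3 -0.8 -0. ] spin -0.0 F [-0.6 -0.4  3.5] w 0.017415102304178094
```

>>> {"name": "play_rows", "arguments": {
  "commands": [
    {"x": 0,"y": 0,"z": 7,"spin": 0}
  ]
}}

```text
time: 12.55
position: [0.5278, 0.2469, 0.1203]
tool_rot: [-0.299, 0.954, 0.011, -0.013]
ft_force: [-1.8, 0.1, 6.6]
grip_width: 0.0174
```

```bash
python3 tip.py
```

```text
t 12.55 z 0.1203 grip [0.5287 0.2466 0.1694] tip [0.5239 0.2464 0.0795] up [0.054  0.0023] bar yaw 34.88 tool err mm [ 0.4 -0.8 -0. ] spin -0.0 F [-1.8  0.1  6.6] w 0.01740560958538584
```

>>> {"name": "play_rows", "arguments": {
  "commands": [
    {"x": 0,"y": 0,"z": 4,"spin": 0},
    {"x": 0,"y": 0,"z": 4,"spin": 0}
  ]
}}

```text
time: 12.75
position: [0.5277, 0.2473, 0.1195]
tool_rot: [-0.299, 0.954, 0.011, -0.012]
ft_force: [-7.7, -2.4, 26.9]
grip_width: 0.0175
```

```bash
python3 tip.py
```

```text
t 12.75 z 0.1195 grip [0.5286 0.247  0.1685] tip [0.5238 0.2468 0.0786] up [0.0527 0.0019] bar yaw 34.9 tool err mm [ 0.6 -1.2 -0. ] spin 0.0 F [-7.7 -2.4 26.9] w 0.01747694300689724
```

>>> {"name": "play_rows", "arguments": {
  "commands": [
    {"x": 3,"y": 1,"z": 4,"spin": 0},
    {"x": 2,"y": 1,"z": 4,"spin": 0}
  ]
}}

```text
time: 12.95
position: [0.5275, 0.2472, 0.1194]
tool_rot: [-0.3, 0.954, 0.01, -0.005]
ft_force: [-2.4, -1.5, 18.3]
grip_width: 0.0176
```

```bash
python3 ov.py w12
```

```text
t 12.95 z 0.1194 grip [0.5277 0.2468 0.1684] tip [0.5242 0.2469 0.0785] up [ 0.0388 -0.0008] bar yaw 34.92 tool err mm [ 0.9 -1.  -0. ] spin 0.0 F [-2.4 -1.5 18.3] w 0.017637023274277627
```

View pics/w12.png

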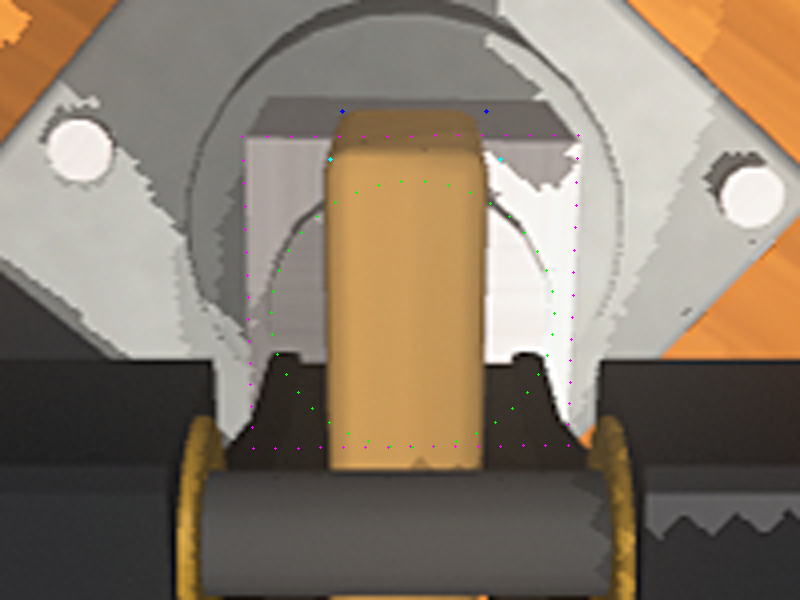

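View pics/w12s.png

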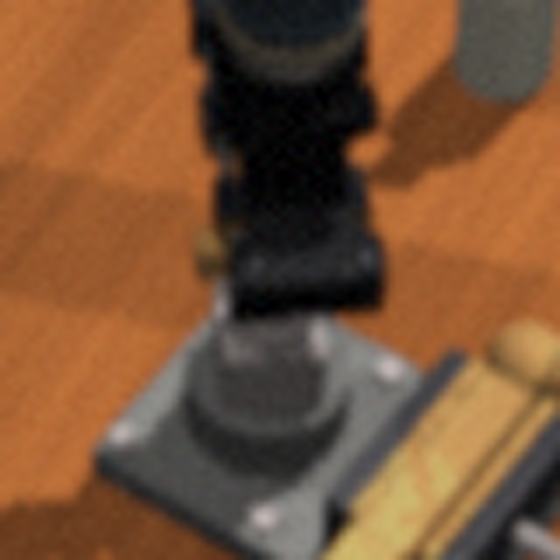

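>>> {"name": "play_rows", "arguments": {
  "commands": [
    {"x": 3,"y": 1,"z": 5,"spin": 0},
    {"x": 3,"y": 1,"z": 5,"spin": 0},
    {"x": 3,"y": 1,"z": 5,"spin": 0}
  ],
  "newtons": 60
}}

```text
time: 13.35
position: [0.5273, 0.2472, 0.1189]
tool_rot: [-0.3, 0.954, 0.009, 0.007]
ft_force: [-3.7, -0.4, 23.1]
grip_width: 0.0174
```

```bash
python3 tip.py
```

```text
t 13.35 z 0.1189 grip [0.5263 0.2465 0.1679] tip [0.5249 0.2471 0.078 ] up [ 0.0152 -0.0066] bar yaw 34.94 tool err mm [ 1.6 -0.8 -0. ] spin 0.001 F [-3.7 -0.4 23.1] w 0.01740394391036178
```

>>> {"name": "play_rows", "arguments": {
  "commands": [
    {"x": 2,"y": 0,"z": 5,"spin": 0},
    {"x": 1,"y": 0,"z": 5,"spin": 0}
  ]
}}

```text
time: 13.55
position: [0.5275, 0.2473, 0.1188]
tool_rot: [-0.3, 0.954, 0.009, 0.012]
ft_force: [-6.5, -1.3, 28.6]
grip_width: 0.0173
```

```bash
python3 tip.py; python3 ov.py w13; python3 tip.py;  python3 - <<'E'
from h import *
c=cams.camera('scene');save(c,'s13')
E
python3 tip.py
```

```text
t 13.55 z 0.1188 grip [0.526  0.2464 0.1678] tip [0.5255 0.2473 0.0778] up [ 0.0059 -0.0101] bar yaw 34.97 tool err mm [ 2.3 -0.6 -0.1] spin 0.001 F [-6.5 -1.3 28.6] w 0.017302082804017852
t 13.55 z 0.1188 grip [0.526  0.2464 0.1678] tip [0.5255 0.2473 0.0778] up [ 0.0059 -0.0101] bar yaw 34.97 tool err mm [ 2.3 -0.6 -0.1] spin 0.001 F [-6.5 -1.3 28.6] w 0.017302082804017852
t 13.65 z 0.1188 grip [0.5259 0.2464 0.1679] tip [0.5254 0.2473 0.0779] up [ 0.0059 -0.0099] bar yaw 34.98 tool err mm [ 2.2 -0.7 -0.1] spin 0.001 F [-6.7 -0.8 27. ] w 0.01749154008183267
t 13.7 z 0.1188 grip [0.526  0.2464 0.1678] tip [0.5254 0.2473 0.0778] up [ 0.006  -0.0099] bar yaw 34.98 tool err mm [ 2.2 -0.7 -0.1] spin 0.001 F [-7.1 -1.1 26.7] w 0.01738403507393663
```

View pics/w13.png

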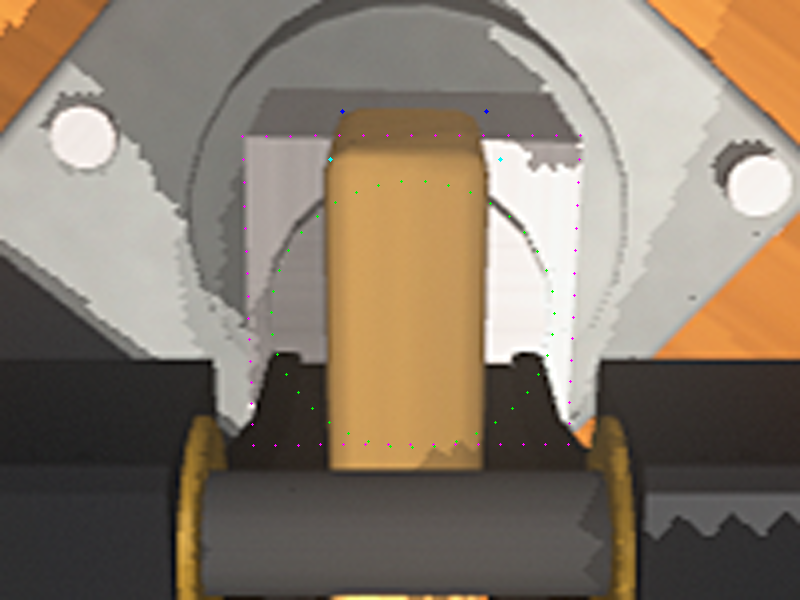

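View pics/s13.png

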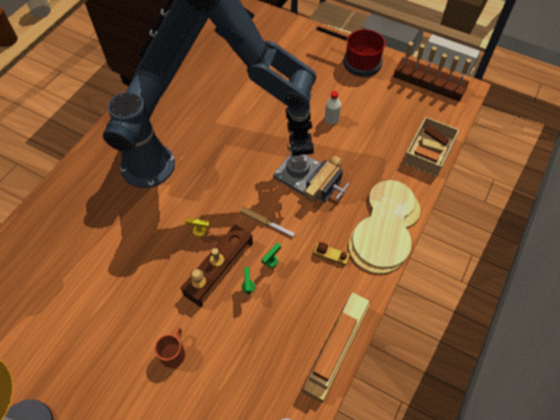

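The flange sits flat and centred on the collar. Push force and height stay steady, and the other tools are where they were.

```bash
python3 -c "
from rig import robot
print(robot.hand_in())"
```

```text
the job is handed in; nothing more can be done
None
```

I lifted the key out of the rack, turned it to the slot's angle of about 35° and pushed it down against the spring until the flange sat on the socket. I handed the job in at about 13.7 s, still gripping with 60 N and pressing down.

**Last checks:**
- **Depth:** the middle of the cross-bar was at 167.8 mm, and the home height is 168 mm. This figure comes from the arm's pose; I could not read the plunger joint.
- **Push:** it held steady at about 27 N upward on the tool, with about 7 N sideways. The spring alone would give only about 8 N, so the flange is on the collar.
- **Fit:** the key's lean was about 0.7°, and it was about 2 mm off my estimate of the socket centre, roughly my measuring error. The wrist picture shows the flange centred on the collar.
- **Other things:** the scene picture shows the rack tools, look-alikes, gouge, plane, bottle and mug where they were.

**What went wrong or disagreed:**
- **First grasp:** the first grasp closed on air above the bar. The fingertips really end about 38 mm short of the stated tool point, so I went that much lower and regrasped.
- **Tilt:** the tool's tilt drifted with each move, leaving the key leaning about 3.5° before it went in. It entered the slot without catching, and pressing it home straightened it.

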